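# Set the stop screw to the setting block

### The arm

A 7-joint arm with a two-finger parallel gripper is mounted at the origin on the work surface. World frame = base frame: x ahead of the robot, y to its left, z up, the work surface at z = 0. Lengths are in m, angles in rad, forces in N, time in s.
With the tool pointing down it reaches from about 0.425 to 0.925 m from the base axis. Payload 6.8 kg.
Tool frame: the origin (TCP) lies on the front face of the gripper's body, between the roots of the fingers; the fingertips stand 73 mm ahead of it and the grasp point (between the pads) lies 54 mm ahead of it; z points along the fingers, y is the line along which they close (so a half turn about z gives the same grasp; the last joint's range is limited). The gripper opens to 85 mm and grips with 20 to 120 N. Pads are 22 mm wide; open, the fingers measure 114 mm over their backs; the gripper's body (76 mm by 85 mm) begins 54 mm behind the grasp point. The pads swing forward as they close: fully open they stand 13 mm farther back than shut.
Start: joints at [-1.307, 0.477, 0.022, 1.555, -0.011, 1.109, -0.083], TCP at [0.245, 0.629, 0.304] pointing down, gripper open.
Joint ranges: [-2.96, 2.96], [-0.34, 2.1], [-1.41, 1.46], [0.24, 2.44], [-1.37, 4.51], [0.17, 1.92], [-2.96, 2.96]. Speed limits (rad/s): [2.39, 2.39, 3.14, 3.14, 3.14, 3.14, 3.14].

### API

Orientations are given as a unit quaternion [w, x, y, z].
In Python, from station import bot, optics gives the robot as it stands.
- The arm moves only by the tool drive_tool, never from a script. Its argument "deltas" is a list of rows, each an object with "gripper": the closure in counts, from 0 (fully open) to 255 (shut); "offset": the shift along the tool's x, y, z in units of 1000 mm (1.0 is 1000 mm), a list of three; "angular": the turn, a rotation vector about the tool's x, y, z in units of 45 degrees (1.0 is 45 degrees), a list of three. In form: [{"gripper": gripper, "offset": [dx, dy, dz], "angular": [rx, ry, rz]}, ...]. A call has 1 to 5 rows; each row is the pose to reach, as a shift and turn from the pose commanded when the call began, along the tool's axes at that moment; what a row does not reach only later rows make up. A row lasts 1/10 s, in which the tool goes at most 50 mm and 8.59 degrees, less where a joint would pass 70% of its speed; a pose out of reach is approached as far as the arm can. A call with a number of a shift or a turn outside -1 to 1 is refused whole. A call with a gripper value outside its range is refused whole. The fingers move at their own pace and stop on an object; "grip_force" is the grip in N (left out, the last holds). Time passes only in rows, so rows that repeat a pose let the fingers close. It gives the time, the measured TCP pose, the force, the opening and the grip force at its end, in the units of the state.
- bot.get_obs(): the state, without advancing time (a new reading comes with each control period).
- optics.read_camera(name): name is "side" or "top"; returns the picture (400x640x3 uint8, blue, green, red); there is no depth.
- optics.camera_model(name): a dict with "fx", "fy", "cx", "cy" (pixels), "cam_to_world" (4x4, takes a point from camera to world coordinates). Camera axes: x right, y up, looking along -z (the intrinsics and any distortion apply to the point x, -y, -z); pixel columns grow to the right and rows downward; lengths in m; the calibration is good to about 2 mm. A picture is of the moment at which its call begins. camera_model takes no time and is no camera call.
- bot.hand_in(): hands the job in; it is judged then, once.
The state is a dict: "t": time; "q": joint angles; "joint_vel": joint speeds; "joint_torque": joint torques, N m; "eef_pos": TCP position; "tool_rot": TCP orientation; "contact_force": force on the tool from outside, world axes, zero at the start; "torque": the same for the moment, N m; "gripper_width": opening from 0.0 (shut) to 1.0 (fully open); "grasp_force": force on a finger pad.
Only numpy, scipy, OpenCV 4.12 (cv2) and the standard library are available. Lean on these libraries where they do the work, as an engineer would, in place of code of your own. Each camera call takes 0.05 s, during which the arm holds its last target. There are 200 camera calls.

### The job

Take the forked driver out of its wooden cup, fit its fork over the flat tongue of the stop screw, and turn the screw down (clockwise from above) until its sprung foot drags lightly on the steel setting block lying beneath it: pressed partway in, clear of both ends of its travel. Let go and leave the driver standing upright on the screw, with the block still under the foot.

Things in the scene. Friction and masses are not known exactly. Their poses are not given: they have to be found in the camera images.
- driver: Loose driver, ~0.22 kg, 110 mm tall, upright in a 14 mm high wooden cup; the like one with a round foot is not it. Origin: centre of underside, z up. Wooden paddle handle 50 (x) x 24 (y) mm, 68-110 mm up: grip across y, 90 up. Foot: steel fork 44 (x) x 35 (y) x 28 mm, slot along x, open below and at its ends, 19 wide (mouth flares to 27), 20 deep. Same after a half turn. Cup floor 8 mm.
- screw_head (a point): Top centre of the steel tongue of the upright stop screw in a grey bridge fixture; moves with it. Tongue 40 (x) x 14 (y) x 22 mm high, 114-119 mm above the table at first. Driver fitted: its origin 20 mm lower, x axes parallel. Clockwise from above sinks it 10 mm per rad, 0.25 N m; stays as left; 1 rad is left. Foot, when out, ends 72 mm below this point. Fork play about 0.13 rad.
- foot (a joint): Sprung brass foot, 16 mm disc at the screw's lower end: how far it is pushed up into the screw, m. 0 fully out, 0.008 at its inner end. Light drag, as wanted, is 0.001 to 0.006, best 0.0035. Spring 0.5 N/mm. At first the foot is 2 to 7 mm above the block.
- block: Loose steel setting block, 36 (x) x 30 (y) x 24 mm high, 0.2 kg, lying under the foot on the fixture's base (150 x 100 x 16 mm, fixed; its bridge top is 82 mm above the table). It can stay there. Origin: centre of its underside.
Things that resemble listed ones, but are neither listed nor needed, are in the scene too. What is shaped like the driver but black or purple is not meant.

How it is judged:
By the outcome, as a careful person would: the job done as asked, in the order asked, and still so for the second after the job is handed in, with the robot touching nothing.
It also fails if it takes over 40 s, if anything falls off the work surface, if the arm or the gripper's body presses on something with over 40 N, if the wrist force passes 120 N, or if a joint passes its speed limit or range.

## Working session

There is one attempt and no reset: what is moved stays moved. The work goes in short steps, Python scripts to look and compute and a tool call to move; the robot and the scene stay as the last step left them, time stands still between calls to the robot, and variables do not carry over. Pictures are saved under pics/ and viewed, at most 10 in all, crops included, and the job is handed in when it is done.

Besides the shell and the picture viewer there is one more tool, called after "Emit:" as a command line: name --argument value ..., lists and objects as JSON in quotes. drive_tool: Moves the arm, as the interface text tells. Its arguments: {"type":"object","properties":{"deltas":{"type":"array"},"grip_force":{"type":"number"}},"required":["deltas"]}

```bash
mkdir -p pics; python3 - <<'E'
from station import bot, optics
import cv2,numpy as np
for n in("side","top"):
    cv2.imwrite(f"pics/{n}0.png",optics.read_camera(n)); m=optics.camera_model(n)
    print(n,{k:np.round(v,4).tolist() if not isinstance(v,str) else v for k,v in m.items()})
o=bot.get_obs();print({k:np.round(v,3).tolist() for k,v in o.items()})
E
```

```text
side {'fx': 481.4735, 'fy': 481.4735, 'cx': 318.4859, 'cy': 200.8053, 'cam_to_world': [[-0.7209, 0.379, -0.5802, -0.0139], [-0.693, -0.3866, 0.6086, 0.4586], [0.0063, 0.8408, 0.5413, 0.5817], [0.0, 0.0, 0.0, 1.0]]}
top {'fx': 410.7906, 'fy': 410.7906, 'cx': 312.9792, 'cy': 202.7648, 'cam_to_world': [[-0.1107, 0.9694, -0.2189, 0.2765], [-0.9938, -0.1068, 0.03, -0.0436], [0.0057, 0.2209, 0.9753, 1.0425], [0.0, 0.0, 0.0, 1.0]]}
{'t': 0.1, 'q': [-1.307, 0.478, 0.022, 1.556, -0.011, 1.109, -0.083], 'joint_vel': [-0.001, -0.001, 0.002, -0.002, 0.002, 0.0, 0.0], 'joint_torque': [0.004, -59.776, 1.614, -28.195, 0.013, 0.005, -0.0], 'eef_pos': [0.245, 0.628, 0.303], 'tool_rot': [-0.0, 0.185, 0.983, -0.001], 'contact_force': [-0.113, 0.878, -0.224], 'torque': [0.028, -0.043, 0.013], 'grasp_force': 0.0, 'gripper_width': 1.004}
```

View pics/side0.png

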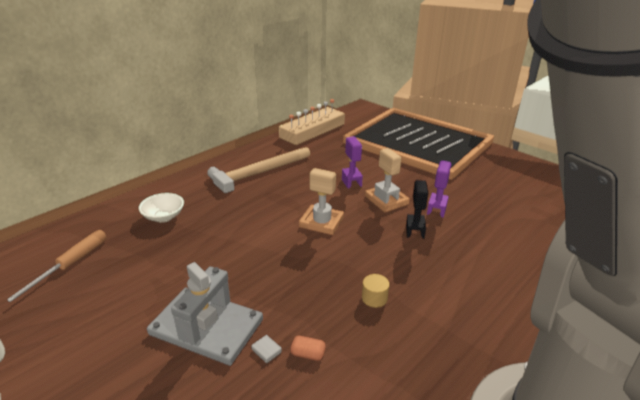

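View pics/top0.png

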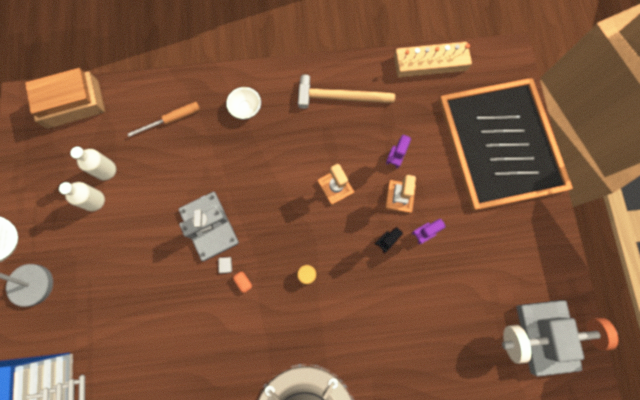

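The candidates are two wooden-handled drivers in cups: A at side (322,195) / top (336,185), and B at side (388,180) / top (403,193). The purple and black ones are excluded. B looks forked and A looks round-footed, so I'll confirm with a crop of the drivers and the fixture.

```bash
python3 - <<'E'
import cv2,numpy as np
s=cv2.imread("pics/side0.png");t=cv2.imread("pics/top0.png")
f=lambda im,x,y,w,h:cv2.resize(im[y:y+h,x:x+w],(400,300),interpolation=cv2.INTER_CUBIC)
cv2.imwrite("pics/m1.png",np.vstack([np.hstack([f(s,290,140,128,96),f(t,316,158,104,78)]),np.hstack([f(s,144,256,128,96),f(t,164,186,104,78)])]))
E
```

```text
(no output)
```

View pics/m1.png

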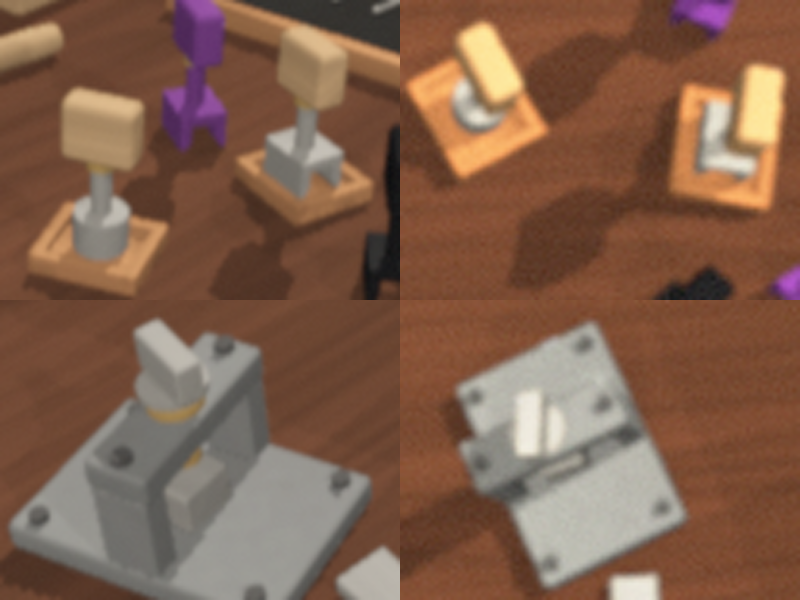

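Crop: B (side (388,180), top (403,193)) has the slotted steel fork, while A has a round foot. B is the one. The fixture's tongue is at side (198,275) and top (198,218), with the block visible below it.

```bash
cat > h.py <<'E'
import cv2,numpy as np
from station import bot,optics
def ray(n,u,v):
    m=optics.camera_model(n);T=np.array(m["cam_to_world"])
    d=T[:3,:3]@np.array([(u-m["cx"])/m["fx"],-(v-m["cy"])/m["fy"],-1]);return T[:3,3],d
def onz(n,u,v,z):
    p,d=ray(n,u,v);return p+d*(z-p[2])/d[2]
def two(a,b):
    p,d=ray("top",*a);q,e=ray("side",*b);s=np.linalg.lstsq(np.c_[d,-e],q-p,rcond=None)[0]
    A,B=p+d*s[0],q+e*s[1];return (A+B)/2,np.linalg.norm(A-B)
def proj(n,P):
    m=optics.camera_model(n);T=np.array(m["cam_to_world"]);c=T[:3,:3].T@(np.array(P)-T[:3,3])
    return np.array([m["cx"]+m["fx"]*c[0]/-c[2],m["cy"]-m["fy"]*c[1]/-c[2]])
def blob(mask,box):
    x,y,w,h=box;k=np.zeros_like(mask);k[y:y+h,x:x+w]=mask[y:y+h,x:x+w]
    c=max(cv2.findContours(k,0,2)[0],key=cv2.contourArea);return c
def quad(n,c,z):
    P=np.array([onz(n,*p[0],z)[:2] for p in c],np.float32)*1000
    (cx,cy),(w,h),a=cv2.minAreaRect(P);a=np.deg2rad(a if w>h else a+90)
    return np.round([cx,cy,max(w,h),min(w,h)],1),round((a+np.pi/2)%np.pi-np.pi/2,3)
E
python3 - <<'E'
from h import *
t=cv2.imread("pics/top0.png");s=cv2.imread("pics/side0.png")
hs=cv2.cvtColor(t,cv2.COLOR_BGR2HSV)
print("handle px\n",hs[172:204:2,388:420:2,2]);print("sat\n",hs[172:204:2,388:420:2,1]);print("hue\n",hs[172:204:2,388:420:2,0])
print("tongue V\n",hs[206:230:1,190:214,2])
E
```

```text
handle px
 [[109 112 125 132 131 137 141 137 140 140 136 137 141 141 139 137]
 [126 132 131 130 134 133 134 135 137 152 175 168 153 141 135 138]
 [134 130 134 133 132 129 129 130 138 218 251 250 246 223 141 131]
 [131 129 127 129 128 129 131 125 140 230 253 253 253 250 163 128]
 [133 195 213 181 161 152 140 130 144 239 253 253 253 246 153 129]
 [131 233 247 243 239 235 226 166 153 244 253 253 253 238 139 123]
 [139 243 236 203 224 240 238 169 173 248 253 253 253 240 134 123]
 [155 246 238 191 198 230 222 148 181 250 253 253 253 244 143 122]
 [163 240 226 168 202 228 212 140 200 252 253 253 253 234 133 120]
 [160 210 196 147 218 228 196 138 221 253 253 253 253 215 123 118]
 [168 205 192 154 220 203 148 129 225 252 253 253 253 206 115 121]
 [182 206 186 142 196 175 136 130 184 224 236 245 247 192 121 116]
 [187 207 177 133 181 180 164 141 145 147 158 191 227 165 119 119]
 [200 211 171 146 190 203 214 197 179 165 156 221 240 157 119 123]
 [198 212 163 149 207 224 227 230 231 226 206 231 236 149 128 130]
 [204 209 173 143 189 195 191 185 185 208 205 235 233 149 133 133]]
sat
 [[159 148 1
[... 3618 characters left out ...]
42 150 178 222 235 240 239 238 224 192 185 211 228 225 208 190 179
  174 166 150 137 123 116]
 [137 142 147 171 214 237 241 239 237 223 193 179 204 221 211 191 172 163
  152 132 123 108 101 115]
 [138 139 141 159 204 228 232 232 228 210 179 170 183 193 184 165 147 136
  125 127 116 101  98 121]
 [142 138 144 150 174 191 191 188 183 170 153 152 160 158 150 135 126 127
  135 144 144 121 106 121]
 [141 141 139 143 145 150 149 140 135 131 125 126 129 129 125 129 133 145
  153 162 154 134 106 115]
 [142 140 139 142 144 140 136 126 122 119 113 114 120 126 138 152 156 164
  163 159 148 123 108 122]
 [141 137 140 142 138 136 132 126 115 110 115 125 140 150 157 162 161 148
  138 133 125 120 124 139]]
```

```bash
python3 - <<'E'
from h import *
t=cv2.imread("pics/top0.png");s=cv2.imread("pics/side0.png")
K=8
def up(im):return cv2.resize(im,None,fx=K,fy=K,interpolation=cv2.INTER_LINEAR)
def sub(im,box,f):
    x,y,w,h=box;c=up(im[y:y+h,x:x+w]);m=f(c).astype(np.uint8)
    k=max(cv2.findContours(m,0,2)[0],key=cv2.contourArea).astype(float)
    return (k+.5)/K-.5+np.array([x,y])
hsv=lambda c:cv2.cvtColor(c,cv2.COLOR_BGR2HSV).astype(int)
c=sub(t,(402,170,18,30),lambda c:(hsv(c)[...,2]>200)&(hsv(c)[...,0]>=14)&(hsv(c)[...,1]<132));print("handle",quad("top",c,.118),cv2.minAreaRect(c.astype(np.float32)))
c=sub(t,(190,204,11,25),lambda c:hsv(c)[...,2]>205);r=cv2.minAreaRect(c.astype(np.float32));print("tongue",quad("top",c,.116),r)
c=sub(t,(380,170,45,48),lambda c:((hsv(c)[...,1]<175)&(hsv(c)[...,2]>160)));print("cup",quad("top",c,.013))
# side views
hs=hsv(s)
print(hs[262:294,184:216,2])
E
```

```text
handle (array([ 501.8, -300.6,   50. ,   23.4]), np.float64(-0.295)) ((409.4765319824219, 184.97837829589844), (10.109188079833984, 20.652727127075195), 8.054415702819824)
tongue (array([479.7, 195.7,  38.7,  15.6]), np.float64(-0.06)) ((197.0279541015625, 217.2503662109375), (6.843157768249512, 16.677833557128906), 0.7538482546806335)
cup (array([ 512.7, -305.6,  102.6,   70.9]), np.float64(-0.285))
[[107 107 108 ... 112 111 110]
 [106 108 109 ... 110 110 110]
 [108 109 110 ... 109 111 111]
 ...
 [133 112 107 ...  90  88  87]
 [134 112 112 ...  88  88  87]
 [126 116 115 ...  88  88  90]]
```

```bash
python3 - <<'E'
from h import *
s=cv2.imread("pics/side0.png")
def box(c,a,L,W,z):
    u=np.array([np.cos(a),np.sin(a)]);v=np.array([-u[1],u[0]])
    return [proj("side",[*(np.array(c)+i*L/2*u+j*W/2*v),z]) for i,j in((1,1),(1,-1),(-1,-1),(-1,1))]
def draw(crop,q,k):
    x,y,w,h=crop;im=cv2.resize(s[y:y+h,x:x+w],None,fx=k,fy=k,interpolation=cv2.INTER_CUBIC)
    for b,col in q:cv2.polylines(im,[np.int32([(p-[x,y]+.5)*k for p in b])],True,col,1)
    return im
a=draw((360,140,50,75),[(box((.5018,-.3006),-.295,.05,.024,.118),(0,0,255)),(box((.5018,-.3006),-.295,.044,.035,.036),(255,0,0))],8)
b=draw((175,255,50,75),[(box((.4797,.1957),-.06,.04,.014,.116),(0,0,255))],8)
cv2.imwrite("pics/m2.png",np.hstack([a,b]))
E
```

```text
(no output)
```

View pics/m2.png

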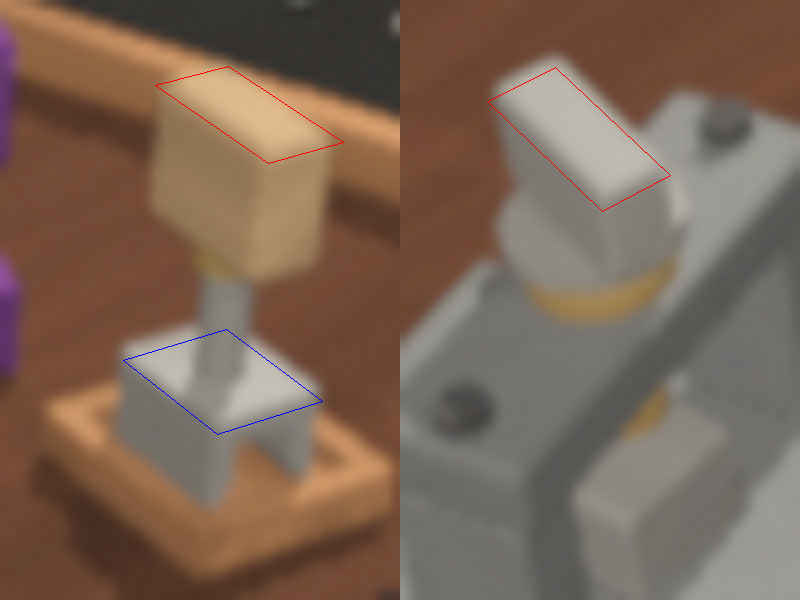

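The side view agrees with the top-view estimates: driver at about (0.502, -0.301), yaw -0.295, and tongue at about (0.480, 0.196), top near z 0.118. Moving now.

Emit:
drive_tool --deltas '[{"gripper":0,"offset":[-0.043,-0.024,0],"angular":[0,0,0]},{"gripper":0,"offset":[-0.086,-0.048,0],"angular":[0,0,0]},{"gripper":0,"offset":[-0.13,-0.072,0],"angular":[0,0,0]},{"gripper":0,"offset":[-0.173,-0.096,0],"angular":[0,0,0]},{"gripper":0,"offset":[-0.216,-0.119,0],"angular":[0,0,0]}]'

```text
t: 0.6
eef_pos: [0.4041, 0.4375, 0.3036]
tool_rot: [-0.0, 0.185, 0.983, -0.0]
contact_force: [1.0, -0.0, 0.2]
gripper_width: 0.999
grasp_force: 0.0
```

Emit:
drive_tool --deltas '[{"gripper":0,"offset":[-0.043,-0.024,0],"angular":[0,0,0]},{"gripper":0,"offset":[-0.086,-0.048,0],"angular":[0,0,0]},{"gripper":0,"offset":[-0.13,-0.072,0],"angular":[0,0,0]},{"gripper":0,"offset":[-0.173,-0.096,0],"angular":[0,0,0]},{"gripper":0,"offset":[-0.216,-0.119,0],"angular":[0,0,0]}]'

```text
t: 1.1
eef_pos: [0.562, 0.2483, 0.3037]
tool_rot: [-0.0, 0.185, 0.983, -0.0]
contact_force: [0.5, 1.6, -0.5]
gripper_width: 1.001
grasp_force: 0.0
```

Emit:
drive_tool --deltas '[{"gripper":0,"offset":[-0.012,-0.044,0],"angular":[0,0,0]},{"gripper":0,"offset":[-0.024,-0.089,0],"angular":[0,0,0]},{"gripper":0,"offset":[-0.036,-0.133,0],"angular":[0,0,0]},{"gripper":0,"offset":[-0.048,-0.178,0],"angular":[0,0,0]}]'

```text
t: 1.5
eef_pos: [0.5407, 0.0651, 0.3036]
tool_rot: [-0.0, 0.185, 0.983, -0.0]
contact_force: [-0.2, -0.7, -0.0]
gripper_width: 1.0
grasp_force: 0.0
```

Emit:
drive_tool --deltas '[{"gripper":0,"offset":[-0.012,-0.044,0],"angular":[0,0,0]},{"gripper":0,"offset":[-0.024,-0.089,0],"angular":[0,0,0]},{"gripper":0,"offset":[-0.036,-0.133,0],"angular":[0,0,0]},{"gripper":0,"offset":[-0.048,-0.178,0],"angular":[0,0,0]}]'

```text
t: 1.9
eef_pos: [0.5206, -0.1179, 0.3038]
tool_rot: [-0.0, 0.185, 0.983, 0.0]
contact_force: [0.8, -0.2, 0.2]
gripper_width: 1.0
grasp_force: 0.0
```

Emit:
drive_tool --deltas '[{"gripper":0,"offset":[-0.012,-0.044,0],"angular":[0,0,0]},{"gripper":0,"offset":[-0.024,-0.089,0],"angular":[0,0,-0.05]},{"gripper":0,"offset":[-0.036,-0.133,0],"angular":[0,0,-0.1]},{"gripper":0,"offset":[-0.048,-0.178,0.04],"angular":[0,0,-0.1]},{"gripper":0,"offset":[-0.048,-0.178,0.08],"angular":[0,0,-0.1]}]'

```text
t: 2.4
eef_pos: [0.5011, -0.3061, 0.2256]
tool_rot: [0.003, 0.149, 0.989, -0.002]
contact_force: [0.3, 0.1, -1.4]
gripper_width: 1.0
grasp_force: 0.0
```

```bash
cat >> h.py <<'E'
from scipy.spatial.transform import Rotation as R
def delta(x,y,z,yaw):
    "tool-frame offset and angular units to pose: tool down, tool y at yaw"
    o=bot.get_obs();q=o["tool_rot"];A=R.from_quat([q[1],q[2],q[3],q[0]])
    ty=np.array([np.cos(yaw),np.sin(yaw),0]);tz=np.array([0,0,-1.]);B=R.from_matrix(np.c_[np.cross(ty,tz),ty,tz])
    print("t",round(o["t"],2),"pos",np.round(o["eef_pos"],4),"yaw",np.round(np.arctan2(*A.as_matrix()[1::-1,1]),4),"q7",round(o["q"][6],2),"F",np.round(o["contact_force"],1),"T",np.round(o["torque"],2))
    print("offset",np.round(A.inv().apply(np.array([x,y,z])-o["eef_pos"]),4),"angular",np.round((A.inv()*B).as_rotvec()/(np.pi/4),3))
E
python3 - <<'E'
from h import *
delta(.5018,-.3006,.152,np.pi/2-.295)
for n in("side","top"): cv2.imwrite(f"pics/{n}1.png",optics.read_camera(n))
s=cv2.imread("pics/side1.png")[90:240,300:500];t=cv2.imread("pics/top1.png")[110:260,340:480]
cv2.imwrite("pics/m3.png",np.hstack([cv2.resize(s,(400,300),interpolation=2),cv2.resize(t,(280,300),interpolation=2)]))
a=[onz("side",175+(u-400)/8-.5,255+v/8-.5,.118) for u,v in((557,58),(668,172),(603,195),(495,85))]
print(np.round(a,4),[np.arctan2(*(p-q)[1::-1]) for p,q in((a[0],a[1]),(a[3],a[2]))],np.mean(a,0))
E
```

```text
t 2.4 pos [ 0.5011 -0.3061  0.2256] yaw 1.2709 q7 1.9 F [ 0.3  0.1 -1.4] T [ 0.07 -0.02  0.03]
offset [0.0015 0.0057 0.0736] angular [-0.005  0.009 -0.006]
[[0.4992 0.1868 0.118 ]
 [0.4584 0.1909 0.118 ]
 [0.4616 0.2025 0.118 ]
 [0.5008 0.1991 0.118 ]] [np.float64(-0.09997729983724224), np.float64(-0.08585527039632376)] [0.47996951 0.19483441 0.118     ]
```

View pics/m3.png

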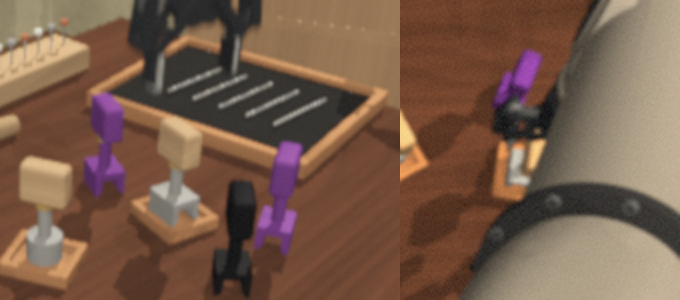

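The gripper is above the forked wooden driver (side (388,180)), and the finger path is clear of the purple and black ones. Descending with a settle at the end.

Emit:
drive_tool --deltas '[{"gripper":0,"offset":[0,0.001,0.025],"angular":[0,0,0]},{"gripper":0,"offset":[0,0.001,0.05],"angular":[0,0,0]},{"gripper":0,"offset":[0,0.001,0.072],"angular":[0,0,0]},{"gripper":0,"offset":[0,0.001,0.072],"angular":[0,0,0]}]'

```text
t: 2.9
eef_pos: [0.5013, -0.2967, 0.1507]
tool_rot: [-0.002, 0.145, 0.989, 0.001]
contact_force: [0.1, -0.2, -0.0]
gripper_width: 1.001
grasp_force: 0.0
```

```bash
python3 - <<'E'
from h import *
delta(.5018,-.3006,.152,np.pi/2-.295)
E
```

```text
t 2.9 pos [ 0.5013 -0.2967  0.1507] yaw 1.2794 q7 1.93 F [ 0.1 -0.2 -0. ] T [ 0.04  0.02 -0.05]
offset [-0.0016 -0.0036 -0.0013] angular [ 0.002 -0.005  0.005]
```

Emit:
drive_tool --deltas '[{"gripper":0,"offset":[0,-0.002,0],"angular":[0,0,0]},{"gripper":120,"offset":[0,-0.002,0],"angular":[0,0,0]},{"gripper":150,"offset":[0,-0.002,0],"angular":[0,0,0]},{"gripper":255,"offset":[0,-0.002,0],"angular":[0,0,0]},{"gripper":255,"offset":[0,-0.002,0],"angular":[0,0,0]}]' --grip_force 40

```text
t: 3.4
eef_pos: [0.5013, -0.3006, 0.1524]
tool_rot: [0.0, 0.146, 0.989, -0.0]
contact_force: [-0.4, -0.0, -0.7]
gripper_width: 0.332
grasp_force: 0.0
```

Emit:
drive_tool --deltas '[{"gripper":255,"offset":[0,0,0],"angular":[0,0,0]},{"gripper":255,"offset":[0,0,0],"angular":[0,0,0]},{"gripper":255,"offset":[0,0,0],"angular":[0,0,0]}]' --grip_force 80

```text
t: 3.7
eef_pos: [0.5013, -0.3007, 0.1525]
tool_rot: [0.0, 0.146, 0.989, 0.0]
contact_force: [-1.0, 0.5, 5.7]
gripper_width: 0.273
grasp_force: 78.1
```

```bash
python3 - <<'E'
from h import *
delta(.5018,-.3006,.152,np.pi/2-.295)
E
```

```text
t 3.7 pos [ 0.5013 -0.3007  0.1525] yaw 1.2775 q7 1.94 F [-1.   0.5  5.7] T [0.23 0.29 0.03]
offset [-0.0004  0.0002  0.0005] angular [0.    0.001 0.002]
```

Emit:
drive_tool --deltas '[{"gripper":255,"offset":[0,0,-0.02],"angular":[0,0,0]},{"gripper":255,"offset":[0,0,-0.06],"angular":[0,0,0]},{"gripper":255,"offset":[0,0,-0.1],"angular":[0,0,0]},{"gripper":255,"offset":[0,0,-0.14],"angular":[0,0,0]},{"gripper":255,"offset":[0,0,-0.16],"angular":[0,0,0]}]'

```text
t: 4.2
eef_pos: [0.5016, -0.3013, 0.3152]
tool_rot: [0.002, 0.146, 0.989, -0.001]
contact_force: [-0.1, 0.0, -2.1]
gripper_width: 0.271
grasp_force: 78.5
```

```bash
python3 - <<'E'
from h import *
delta(.48,.1952,.3125,np.pi/2-.08)
E
```

```text
t 4.2 pos [ 0.5016 -0.3013  0.3152] yaw 1.277 q7 1.85 F [-0.1  0.  -2.1] T [-0.02 -0.07 -0.02]
offset [0.1645 0.4689 0.0018] angular [-0.001  0.005 -0.272]
```

Emit:
drive_tool --deltas '[{"gripper":255,"offset":[0.01,0.03,0],"angular":[0,0,0]},{"gripper":255,"offset":[0.025,0.071,0],"angular":[0,0,0]},{"gripper":255,"offset":[0.041,0.117,0],"angular":[0,0,0]},{"gripper":255,"offset":[0.057,0.162,0],"angular":[0,0,0]},{"gripper":255,"offset":[0.073,0.208,0],"angular":[0,0,0]}]'

```text
t: 4.7
eef_pos: [0.4905, -0.0787, 0.3115]
tool_rot: [-0.0, 0.146, 0.989, -0.0]
contact_force: [0.9, 0.3, -1.8]
gripper_width: 0.267
grasp_force: 78.7
```

Emit:
drive_tool --deltas '[{"gripper":255,"offset":[0.015,0.043,0],"angular":[0,0,0]},{"gripper":255,"offset":[0.03,0.086,0],"angular":[0,0,-0.068]},{"gripper":255,"offset":[0.045,0.129,0],"angular":[0,0,-0.136]},{"gripper":255,"offset":[0.06,0.172,0],"angular":[0,0,-0.204]},{"gripper":255,"offset":[0.075,0.214,0],"angular":[0,0,-0.272]}]'

```text
t: 5.2
eef_pos: [0.4807, 0.1479, 0.3116]
tool_rot: [-0.0, 0.039, 0.999, -0.0]
contact_force: [0.3, -0.2, -2.2]
gripper_width: 0.27
grasp_force: 78.7
```

```bash
python3 - <<'E'
from h import *
delta(.48,.1952,.3125,np.pi/2-.08)
E
```

```text
t 5.2 pos [0.4807 0.1479 0.3116] yaw 1.4934 q7 1.1 F [ 0.3 -0.2 -2.2] T [ 0.04 -0.05  0.  ]
offset [ 0.0043  0.0471 -0.0009] angular [-0.    -0.001  0.003]
```

Emit:
drive_tool --deltas '[{"gripper":255,"offset":[0.002,0.025,0],"angular":[0,0,0]},{"gripper":255,"offset":[0.004,0.047,0],"angular":[0,0,0]},{"gripper":255,"offset":[0.004,0.047,0.02],"angular":[0,0,0]},{"gripper":255,"offset":[0.004,0.047,0.03],"angular":[0,0,0]},{"gripper":255,"offset":[0.004,0.047,0.03],"angular":[0,0,0]}]'

```text
t: 5.7
eef_pos: [0.48, 0.1922, 0.28]
tool_rot: [-0.002, 0.04, 0.999, -0.001]
contact_force: [0.1, -0.4, -1.7]
gripper_width: 0.271
grasp_force: 78.7
```

```bash
python3 - <<'E'
from h import *
delta(.48,.1952,.3125,np.pi/2-.08)
for n in("side","top"): cv2.imwrite(f"pics/{n}2.png",optics.read_camera(n))
s=cv2.imread("pics/side2.png")[200:320,130:290];t=cv2.imread("pics/top2.png")[170:290,140:280]
cv2.imwrite("pics/m4.png",np.hstack([cv2.resize(s,(640,480),interpolation=2),cv2.resize(t,(160,137))[:120].repeat(4,0)[:480]]))
E
```

```text
t 5.7 pos [0.48   0.1922 0.28  ] yaw 1.4905 q7 1.02 F [ 0.1 -0.4 -1.7] T [ 0.01  0.01 -0.01]
offset [ 0.0004  0.0029 -0.0325] angular [-0.004 -0.005 -0.   ]
```

View pics/m4.png

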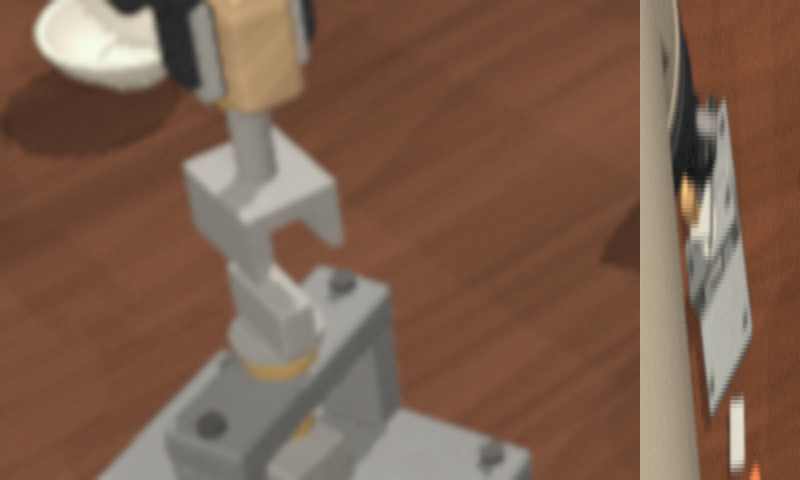

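The side crop shows the fork held upright just above the tongue with its slot parallel. The fork's near prong tips are at crop (268,280) and (343,247), and the tongue's near top corners at (283,320) and (315,300). Checking their relative offset numerically.

```bash
python3 - <<'E'
from h import *
def P(c,a,i,j,z):
    u=np.array([np.cos(a),np.sin(a)]);v=np.array([-u[1],u[0]]);return (proj("side",[*(np.array(c)+i*u+j*v),z])+.5-[130,200])*4
a=-.08
print("fork -x end tips",P((.48,.1937),a,-.022,.0175,.1355),P((.48,.1937),a,-.022,-.0175,.1355),"top",[P((.48,.1937),a,i*.022,j*.0175,.1635).round() for i,j in((1,1),(1,-1),(-1,-1),(-1,1))])
for z in(.116,.118,.120):print("tongue",z,[P((.48,.195),a,i*.02,j*.007,z).round() for i,j in((1,1),(1,-1),(-1,-1),(-1,1))])
E
```

```text
fork -x end tips [253.17181883 296.83822529] [341.15898691 253.57705012] top [array([180., 174.]), array([268., 135.]), array([332., 192.]), array([242., 234.])]
tongue 0.116 [array([226., 269.]), array([260., 252.]), array([316., 307.]), array([281., 324.])]
tongue 0.118 [array([225., 264.]), array([259., 248.]), array([315., 303.]), array([280., 320.])]
tongue 0.12 [array([224., 260.]), array([258., 244.]), array([314., 299.]), array([280., 316.])]
```

```bash
python3 - <<'E'
import cv2
s=cv2.imread("pics/side2.png")[228:288,170:230]
cv2.imwrite("pics/m5.png",cv2.resize(s,(600,600),interpolation=2))
E
```

```text
(no output)
```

View pics/m5.png

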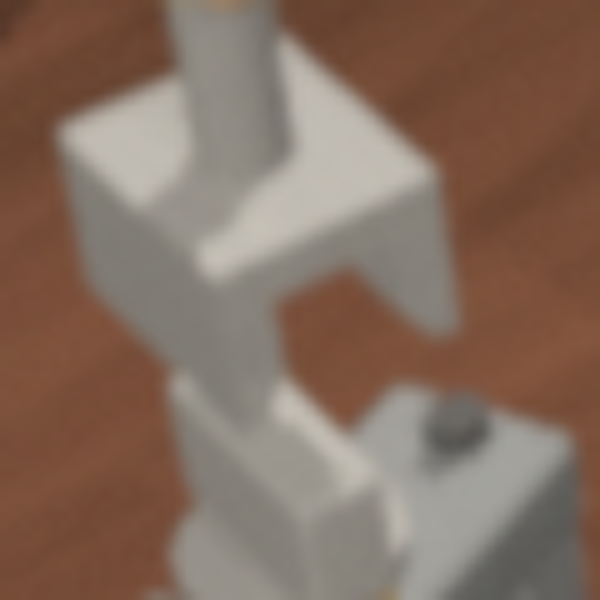

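Emit:
drive_tool --deltas '[{"gripper":255,"offset":[0,0,0.01],"angular":[0,0,0]},{"gripper":255,"offset":[0,0,0.02],"angular":[0,0,0]},{"gripper":255,"offset":[0,0,0.026],"angular":[0,0,0]},{"gripper":255,"offset":[0,0,0.026],"angular":[0,0,0]}]'

```text
t: 6.2
eef_pos: [0.4808, 0.1935, 0.2549]
tool_rot: [-0.001, 0.04, 0.999, -0.0]
contact_force: [-0.1, 0.1, -1.8]
gripper_width: 0.27
grasp_force: 78.8
```

```bash
python3 - <<'E'
from h import *
delta(.48,.1952,.2425,np.pi/2-.08)
E
```

```text
t 6.2 pos [0.4808 0.1935 0.2549] yaw 1.4913 q7 1.02 F [-0.1  0.1 -1.8] T [ 0.18 -0.    0.07]
offset [0.0009 0.0016 0.0124] angular [-0.    -0.002  0.001]
```

Emit:
drive_tool --deltas '[{"gripper":255,"offset":[0,0.001,0.003],"angular":[0,0,0]},{"gripper":255,"offset":[0,0.001,0.006],"angular":[0,0,0]},{"gripper":255,"offset":[0,0.001,0.008],"angular":[0,0,0]},{"gripper":255,"offset":[0,0.001,0.008],"angular":[0,0,0]}]'

```text
t: 6.6
eef_pos: [0.4811, 0.1942, 0.2476]
tool_rot: [-0.0, 0.04, 0.999, -0.0]
contact_force: [-0.2, -0.7, -0.9]
gripper_width: 0.272
grasp_force: 78.8
```

Emit:
drive_tool --deltas '[{"gripper":255,"offset":[0,0,0.002],"angular":[0,0,0]},{"gripper":255,"offset":[0,0,0.003],"angular":[0,0,0]},{"gripper":255,"offset":[0,0,0.003],"angular":[0,0,0]}]'

```text
t: 6.9
eef_pos: [0.4812, 0.1943, 0.2448]
tool_rot: [-0.0, 0.04, 0.999, -0.0]
contact_force: [-0.2, 0.4, -2.2]
gripper_width: 0.271
grasp_force: 78.9
```

```bash
python3 - <<'E'
from h import *
delta(.48,.1952,.2425,np.pi/2-.08)
E
```

```text
t 6.9 pos [0.4812 0.1943 0.2448] yaw 1.4912 q7 1.02 F [-0.2  0.4 -2.2] T [ 0.    0.06 -0.02]
offset [0.0012 0.0008 0.0023] angular [-0. -0.  0.]
```

No contact yet, so continuing down gently.

Emit:
drive_tool --deltas '[{"gripper":255,"offset":[0.001,0,0.001],"angular":[0,0,0]},{"gripper":255,"offset":[0.001,0,0.002],"angular":[0,0,0]},{"gripper":255,"offset":[0.001,0,0.002],"angular":[0,0,0]}]'

```text
t: 7.2
eef_pos: [0.4801, 0.1944, 0.2428]
tool_rot: [-0.0, 0.04, 0.999, -0.0]
contact_force: [-0.1, -0.4, -1.9]
gripper_width: 0.276
grasp_force: 78.9
```

Emit:
drive_tool --deltas '[{"gripper":255,"offset":[0,0,0.001],"angular":[0,0,0]},{"gripper":255,"offset":[0,0,0.002],"angular":[0,0,0]},{"gripper":255,"offset":[0,0,0.002],"angular":[0,0,0]}]'

```text
t: 7.5
eef_pos: [0.4805, 0.1945, 0.2419]
tool_rot: [0.0, 0.04, 0.999, 0.0]
contact_force: [-2.4, -1.2, 7.2]
gripper_width: 0.269
grasp_force: 80.3
```

Contact with +9 N at TCP z 0.242, so the head is at about 0.1174 and the driver is seated. Target head z is 0.1085, which is about 0.89 rad clockwise plus fork play. Turning while sinking.

Emit:
drive_tool --deltas '[{"gripper":255,"offset":[0,0,0],"angular":[0,0,0.08]},{"gripper":255,"offset":[0,0,0.0005],"angular":[0,0,0.16]},{"gripper":255,"offset":[0,0,0.001],"angular":[0,0,0.24]},{"gripper":255,"offset":[0,0,0.0015],"angular":[0,0,0.32]},{"gripper":255,"offset":[0,0,0.002],"angular":[0,0,0.4]}]'

```text
t: 8.0
eef_pos: [0.4809, 0.1954, 0.2402]
tool_rot: [0.001, 0.196, 0.981, 0.001]
contact_force: [-1.6, 0.9, 6.7]
gripper_width: 0.269
grasp_force: 80.1
```

```bash
python3 - <<'E'
from h import *
delta(.48,.1948,.2330,np.pi/2-.08-.95)
E
```

```text
t 8.0 pos [0.4809 0.1954 0.2402] yaw 1.1752 q7 0.72 F [-1.6  0.9  6.7] T [0.19 0.45 0.15]
offset [ 0.0006 -0.0009  0.0072] angular [0.003 0.    0.808]
```

Emit:
drive_tool --deltas '[{"gripper":255,"offset":[0,0,0.0008],"angular":[0,0,0.08]},{"gripper":255,"offset":[0,0,0.0016],"angular":[0,0,0.16]},{"gripper":255,"offset":[0,0,0.0024],"angular":[0,0,0.24]},{"gripper":255,"offset":[0,0,0.0032],"angular":[0,0,0.32]},{"gripper":255,"offset":[0,0,0.0036],"angular":[0,0,0.4]}]'

```text
t: 8.5
eef_pos: [0.4808, 0.1952, 0.237]
tool_rot: [0.0, 0.348, 0.938, 0.001]
contact_force: [-3.2, -1.1, 10.9]
gripper_width: 0.266
grasp_force: 80.7
```

Emit:
drive_tool --deltas '[{"gripper":255,"offset":[0,0,0],"angular":[0,0,0]},{"gripper":255,"offset":[0,0,0],"angular":[0,0,0]}]'

```text
t: 8.7
eef_pos: [0.4808, 0.1953, 0.2369]
tool_rot: [0.0, 0.347, 0.938, 0.001]
contact_force: [-3.3, -0.9, 10.8]
gripper_width: 0.27
grasp_force: 80.5
```

```bash
python3 - <<'E'
from h import *
delta(.48,.1948,.2330,np.pi/2-.08-.95)
E
```

```text
t 8.7 pos [0.4808 0.1953 0.2369] yaw 0.8629 q7 0.44 F [-3.3 -0.9 10.8] T [-0.02  0.82 -0.1 ]
offset [ 0.0003 -0.0009  0.0039] angular [ 0.003 -0.001  0.41 ]
```

Emit:
drive_tool --deltas '[{"gripper":255,"offset":[0,0,0.0008],"angular":[0,0,0.1]},{"gripper":255,"offset":[0,0,0.0016],"angular":[0,0,0.2]},{"gripper":255,"offset":[0,0,0.0024],"angular":[0,0,0.3]},{"gripper":255,"offset":[0,0,0.0032],"angular":[0,0,0.4]},{"gripper":255,"offset":[0,0,0.0037],"angular":[0,0,0.49]}]'

```text
t: 9.2
eef_pos: [0.4807, 0.1951, 0.2332]
tool_rot: [0.0, 0.521, 0.854, 0.001]
contact_force: [-3.1, -0.3, 9.9]
gripper_width: 0.272
grasp_force: 80.7
```

Emit:
drive_tool --deltas '[{"gripper":255,"offset":[0,0,0],"angular":[0,0,0]},{"gripper":255,"offset":[0,0,0],"angular":[0,0,0]}]'

```text
t: 9.4
eef_pos: [0.4807, 0.1951, 0.2331]
tool_rot: [0.0, 0.52, 0.854, 0.001]
contact_force: [-3.7, -1.3, 10.5]
gripper_width: 0.275
grasp_force: 80.5
```

```bash
python3 - <<'E'
from h import *
delta(.48,.1948,.2330,np.pi/2-.08-.95)
s=optics.read_camera("side");cv2.imwrite("pics/side3.png",s)
cv2.imwrite("pics/m6.png",cv2.resize(s[220:360,135:275],(600,600),interpolation=2))
E
```

```text
t 9.4 pos [0.4807 0.1951 0.2331] yaw 0.4781 q7 0.09 F [-3.7 -1.3 10.5] T [-0.13  0.93 -0.09]
offset [ 0.     -0.0008  0.0001] angular [ 0.002 -0.001 -0.08 ]
```

View pics/m6.png

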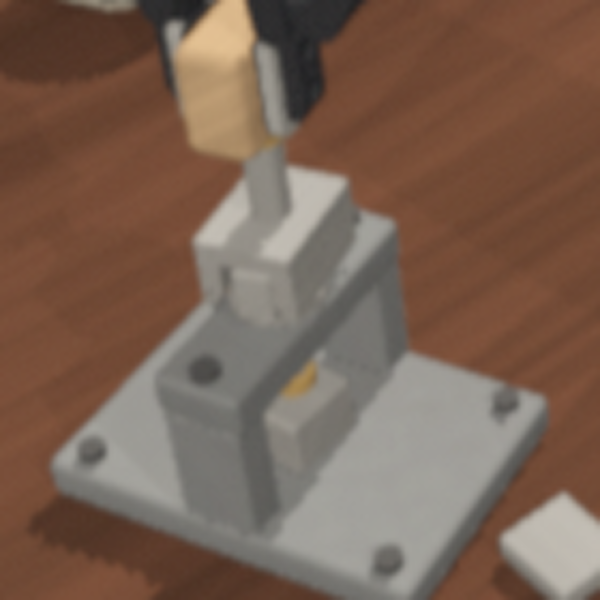

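The side crop shows the fork fully over the tongue, the brass foot on the block at crop (300,385), and the block in place. The head sank 8.8 mm, giving about 3.4 mm foot press. Unloading, then releasing.

Emit:
drive_tool --deltas '[{"gripper":255,"offset":[0,0,-0.0007],"angular":[0,0,-0.03]},{"gripper":255,"offset":[0,0,-0.0013],"angular":[0,0,-0.06]},{"gripper":255,"offset":[0,0,-0.0013],"angular":[0,0,-0.06]}]' --grip_force 40

```text
t: 9.75
eef_pos: [0.4805, 0.1948, 0.2332]
tool_rot: [0.0, 0.499, 0.867, 0.0]
contact_force: [-1.0, 0.6, 3.5]
gripper_width: 0.267
grasp_force: 79.4
```

```bash
python3 - <<'E'
from h import *
delta(.48,.1948,.2330,np.pi/2-.08-.95)
E
```

```text
t 9.75 pos [0.4805 0.1948 0.2332] yaw 0.526 q7 0.13 F [-1.   0.6  3.5] T [0.21 0.16 0.02]
offset [ 0.0003 -0.0004  0.0002] angular [ 0.001 -0.    -0.019]
```

Emit:
drive_tool --deltas '[{"gripper":180,"offset":[0,0,-0.0005],"angular":[0,0,0]},{"gripper":165,"offset":[0,0,-0.0005],"angular":[0,0,0]},{"gripper":140,"offset":[0,0,-0.0005],"angular":[0,0,0]},{"gripper":90,"offset":[0,0,-0.0005],"angular":[0,0,0]},{"gripper":60,"offset":[0,0,-0.0005],"angular":[0,0,0]}]'

```text
t: 10.25
eef_pos: [0.4802, 0.1944, 0.2333]
tool_rot: [-0.0, 0.499, 0.866, -0.0]
contact_force: [-0.3, -0.4, -0.0]
gripper_width: 0.756
grasp_force: 0.0
```

Emit:
drive_tool --deltas '[{"gripper":30,"offset":[0,0,0],"angular":[0,0,0]},{"gripper":30,"offset":[0,0,-0.01],"angular":[0,0,0]},{"gripper":30,"offset":[0,0,-0.03],"angular":[0,0,0]},{"gripper":30,"offset":[0,0,-0.06],"angular":[0,0,0]},{"gripper":30,"offset":[0,0,-0.1],"angular":[0,0,0]}]'

```text
t: 10.75
eef_pos: [0.4795, 0.194, 0.334]
tool_rot: [-0.001, 0.499, 0.866, -0.001]
contact_force: [0.0, 0.9, -0.6]
gripper_width: 0.882
grasp_force: 0.0
```

Emit:
drive_tool --deltas '[{"gripper":30,"offset":[0,0,-0.04],"angular":[0,0,0]},{"gripper":30,"offset":[0,0,-0.06],"angular":[0,0,0]},{"gripper":30,"offset":[0,0,-0.06],"angular":[0,0,0]}]'

```text
t: 11.05
eef_pos: [0.4815, 0.1948, 0.3976]
tool_rot: [0.002, 0.499, 0.866, 0.003]
contact_force: [-0.1, 0.3, -0.4]
gripper_width: 0.886
grasp_force: 0.0
```

```bash
python3 - <<'E'
from h import *
s=optics.read_camera("side");cv2.imwrite("pics/side4.png",s)
cv2.imwrite("pics/m7.png",cv2.resize(s[200:360,135:275],(525,600),interpolation=2))
E
```

View pics/m7.png

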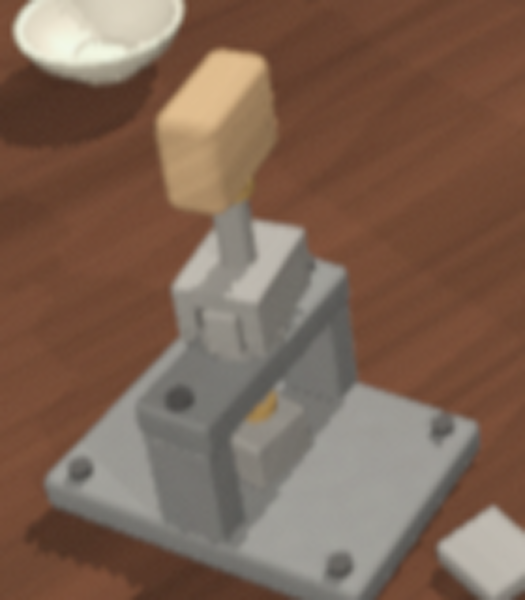

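The side crop shows the driver standing upright and seated on the screw, the gripper clear, and the foot (crop (262,408)) on the block.

```bash
python3 -c "
from station import bot
print(bot.hand_in())"
```

```text
the job is handed in; nothing more can be done
None
```

I handed the job in at about 11 s: the forked driver stands upright and free on the screw, the block is still under the foot, and the foot is pressed in about 3.4 mm (estimated from how far the screw sank, not measured directly).

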